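# Load the paper roll and switch the dispenser on

## Task

Fit the taller of the two paper rolls over the upright spindle of the white roll dispenser, lowering it gently (not dropping it) until it stands fully down on the round seat, and let go. Then switch the dispenser on: slide the flush switch in the recessed slot on top of its console all the way to the end away from the robot. Leave the shorter roll and the other things where they are.

Things in the scene. Friction and masses are not known exactly. Their poses are not given: they have to be found in the camera images.
- roll_mid (a point): Centre (half-way up, on the axis) of the roll to load: a plain white paper roll standing upright on the table, 90 mm tall, 56 mm across, with a 30 mm bore right through it; about 0.11 kg. z is its axis; either end may be up.
- short_roll: The other paper roll, to be left alone: same 56 mm diameter and 30 mm bore but only 50 mm tall, standing upright. Origin at the centre of its underside.
- seat (a point): Point on the spindle's axis on top of the round seat (90 mm across, 20 mm above the table) of the fixed white dispenser; a loaded roll's underside rests here. z up; x points along the dispenser's 140 mm depth, roughly away from the robot; y points to the console. The base plate ends 70 mm from this axis at either side in x and 60 mm towards -y.
- spindle_tip (a point): Tip of the upright steel spindle, 100 mm above the seat; axes as the seat's. The spindle is 24 mm in diameter, its top 16 mm tapering to 10 mm.
- slot (a point): Centre of the mouth of the recessed slot, flush with the console's top; axes as the seat's. The slot is 110 mm long (x), 30 mm wide (y), 12 mm deep, black-floored, open upward. It lies 130 mm from the spindle's axis along +y, in the middle of the console, a block 140 mm (x) by 100 mm (y), 60 mm high above the table, which begins 80 mm from the spindle's axis.
- switch_top (a point): Centre of the top of the grey slide switch, a block 20 mm (x) by 26 mm (y), 10 mm deep, in the slot, its top flush with the console's. At off it is 10 mm from the slot's centre towards +x: 55 mm of empty slot lie on the robot's side, where a fingertip can enter and push on its end face. It resists with about 2 N and stays where left.
- switch (a joint): Travel of the slide switch in m: 0 off, growing along the slot's +x (away from the robot) to a hard stop at 0.030, on. It starts at 0 to 0.006.
- dish: Green ceramic dish, 110 mm across, 32 mm high, a bystander. Origin under its centre.
- opener: Flat chrome bottle opener, about 125 mm long and 6 mm thick, a bystander lying on the table. Origin under its middle.
- clip: White ribbed plastic drying clip, 85 mm long and 9 mm high, a bystander lying on the table. Origin under its middle.
- pump: Stainless steel pump dispenser for soap, 68 mm across, 182 mm tall, a bystander. Origin under its centre.
- mug: White mug, 80 mm across, 92 mm tall, a bystander. Origin under its centre.
Things that resemble listed ones, but are neither listed nor needed, are in the scene too. Leave any orange look-alike of the part that bears roll_mid alone.

How it is judged:
On the way, in this order (a step that is already met when the one before it is completed fails the run):
1. the taller roll stands fully down on the seat round the spindle, let go (horizontal distance between roll_mid and seat below 0.006 m and z of roll_mid in the frame of seat between 0.041 and 0.049 m and angle between the z axis of roll_mid and the z axis of seat, either way round below 0.08 rad and contact force between the fingers and roll below 0.1 N), for 0.3 s.
2. the switch is slid fully on, the roll still seated (horizontal distance between roll_mid and seat below 0.006 m and z of roll_mid in the frame of seat between 0.041 and 0.049 m and angle between the z axis of roll_mid and the z axis of seat, either way round below 0.08 rad and value of joint switch above 0.026 m), for 0.2 s.
At the end, for the whole second after the job is handed in: The taller roll is round the spindle (axis within 6 mm), upright within 0.08 rad, its underside on the seat within 4 mm, released and at rest, and the switch is at its far end (joint above 0.026 of 0.030 m) (all of step 2 and contact force between the fingers and roll below 0.1 N and linear speed of roll below 0.02 m/s); the robot touches nothing.
It fails at once if the roll is dropped down the spindle (faster than 0.5 m/s) (horizontal distance between roll_mid and seat below 0.012 m and z of roll_mid in the frame of seat below 0.14 m and linear speed of roll above 0.5 m/s).
It fails at once if the shorter roll or another bystander is moved by more than 30 mm (distance of any of short_roll, dish, opener, clip, pump, mug from where it was at the start of the episode above 0.03 m).
It also fails if it takes over 58 s, if anything falls off the work surface, if the arm or the gripper's body presses on something with over 40 N, if the wrist force passes 120 N, or if a joint passes its speed limit or range.

## Robot

A 6-joint arm with a two-finger parallel gripper is mounted at the origin on the work surface. World frame = base frame: x ahead of the robot, y to its left, z up, the work surface at z = 0. Lengths are in m, angles in rad, forces in N, time in s.
With the tool pointing down it reaches from about 0.25 to 0.85 m from the base axis. Payload 12.5 kg.
Tool frame: the origin (TCP) lies midway between the tips of the shut fingers; the grasp point (between the pads) lies 19 mm behind it; z points along the fingers, y is the line along which they close (so a half turn about z gives the same grasp; the last joint's range is limited). The gripper opens to 93 mm and grips with 3 to 60 N. Pads are 15 mm wide; open, the fingers measure 128 mm over their backs; the gripper's body (75 mm by 188 mm) begins 65 mm behind the grasp point.
Start: joints at [1.147, 0.351, 1.652, -0, 1.139, -0.085], TCP at [0.183, 0.519, 0.219] pointing down, gripper open.
Joint ranges: [-2.75, 2.75], [-0.79, 2.1], [0.01, 2.65], [-1.57, 4.71], [0.07, 3.14], [-2.87, 2.87]. Speed limits (rad/s): [2.22, 2.22, 2.79, 3.14, 3.14, 3.14].

## Interface

Orientations are given as a unit quaternion [x, y, z, w].
In Python, from plant import robot, snapshot, camera_model gives the robot as it stands. The module is installed in compiled form; this text tells all that it offers.
- The arm moves only by the tool apply_moves, never from a script. Its argument "increments" is one flat list of numbers, 7 for each row, row after row: the opening in per cent of the stroke, from 0 (shut) to 100 (fully open), then the shift along the tool's x, y, z in units of 40 mm (1.0 is 40 mm), then the turn, a rotation vector about the tool's x, y, z in units of 6 degrees (1.0 is 6 degrees). In form: [claw, dx, dy, dz, ax, ay, az, claw, dx, dy, dz, ax, ay, az, ...]. A call has 1 to 12 rows; each row is the pose to reach, as a shift and turn from the pose commanded when the call began, along the tool's axes at that moment; what a row does not reach only later rows make up. A row lasts 1/10 s, in which the tool goes at most 50 mm and 8.59 degrees, less where a joint would pass 70% of its speed; a pose out of reach is approached as far as the arm can. A call with a gripper value outside its range is refused whole. The fingers move at their own pace and stop on an object; "force" is the grip in N (left out, the last holds). Time passes only in rows, so rows that repeat a pose let the fingers close. It gives the time, the measured TCP pose, the force, the opening and the grip force at its end, in the units of the state.
- robot.read_state(): the state, without advancing time (a new reading comes with each control period).
- snapshot(name): name is "scene" or "top" or "wrist"; returns (picture, depth): 400x640x3 uint8, red, green, blue; 400x640 float32, m along the optical axis (not along the pixel's ray), 0 where there is no reading.
- camera_model(name): a dict with "fovy" (degrees; the focal length in pixels is half the picture's height over the tangent of half this angle, whatever the lens; pixels are square), "cx", "cy" (the principal point, pixels), "view" (4x4, takes a point from world to camera coordinates). Camera axes: x right, y up, looking along -z (the intrinsics and any distortion apply to the point x, -y, -z); pixel columns grow to the right and rows downward; lengths in m; the calibration is good to about 2 mm. A picture is of the moment at which its call begins: read the wrist's pose just before it. camera_model takes no time and is no camera call; for the wrist camera it gives the pose at the moment of the call.
- robot.close_job(): hands the job in; it is judged then, once.
The state is a dict: "time": time; "joint_pos": joint angles; "joint_velocities": joint speeds; "joint_efforts": joint torques, N m; "eef_pos": TCP position; "orientation": TCP orientation; "force": force on the tool from outside, world axes, zero at the start; "moment": the same for the moment, N m; "gripper_width": finger opening in m; "finger_force": force on a finger pad.
Only numpy, scipy, OpenCV 4.12 (cv2) and the standard library are available. Lean on these libraries where they do the work, as an engineer would, in place of code of your own. Each camera call takes 0.05 s, during which the arm holds its last target. There are 200 camera calls.

## Working session

There is one attempt and no reset: what is moved stays moved. The work goes in short steps, Python scripts to look and compute and a tool call to move; the robot and the scene stay as the last step left them, time stands still between calls to the robot, and variables do not carry over. Pictures are saved under pics/ and viewed, at most 10 in all, crops included, and the job is handed in when it is done.

Besides the shell and the picture viewer there is one more tool, called after "Emit:" as a command line: name --argument value ..., lists and objects as JSON in quotes. apply_moves: Moves the arm, as the interface text tells. Its arguments: {"type":"object","properties":{"increments":{"type":"array","items":{"type":"number"}},"force":{"type":"number"}},"required":["increments"]}

```bash
mkdir -p pics; cat > h.py <<'E'
import numpy as np, cv2
from plant import robot, snapshot, camera_model
def cloud(name):
    m=camera_model(name); im,d=snapshot(name)
    f=200/np.tan(np.radians(m["fovy"])/2)
    v,u=np.mgrid[0:400,0:640]
    p=np.stack([(u-m["cx"])/f*d,-(v-m["cy"])/f*d,-d,np.ones_like(d)],-1)
    w=p@np.linalg.inv(m["view"]).T
    w=w[...,:3]; w[d==0]=np.nan
    return im,d,w
def save(n,im): cv2.imwrite(n,cv2.cvtColor(im,cv2.COLOR_RGB2BGR))
E
python3 - <<'E'
from h import *
print({k:v for k,v in camera_model("top").items()}); print({k:v for k,v in camera_model("scene").items() if k!="view"})
for n in("top","scene"):
    im,d,w=cloud(n); np.savez(n,im=im,w=w,d=d); save(f"pics/{n}.png",im)
s=robot.read_state(); print(s["eef_pos"],s["orientation"],s["time"])
E
```

```text
{'fovy': 45.81693797484012, 'cx': 322.2689439008999, 'cy': 199.94680542168692, 'view': array([[-0.01098411, -0.99963002, -0.02488309,  0.09027938],
       [ 0.99259185, -0.01391121,  0.12069751, -0.5481205 ],
       [-0.12099901, -0.023373  ,  0.99237742, -1.21861672],
       [ 0.        ,  0.        ,  0.        ,  1.        ]])}
{'fovy': 45.430582690877955, 'cx': 319.1894140419754, 'cy': 204.03550875739512}
[0.18264343 0.51848543 0.21817691] [ 1.68603992e-01  9.85683748e-01 -4.73178491e-04 -1.35436084e-04] 0.1
```

View pics/top.png

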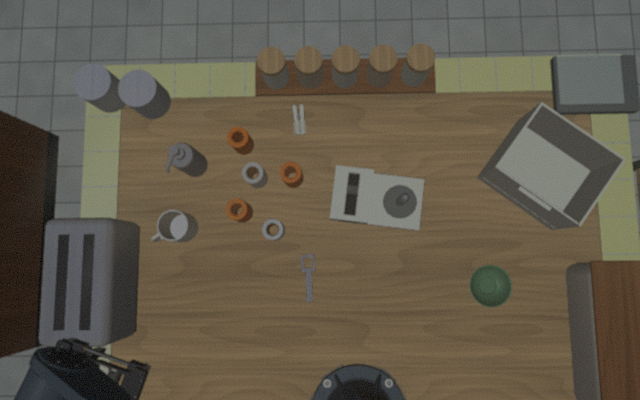

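View pics/scene.png

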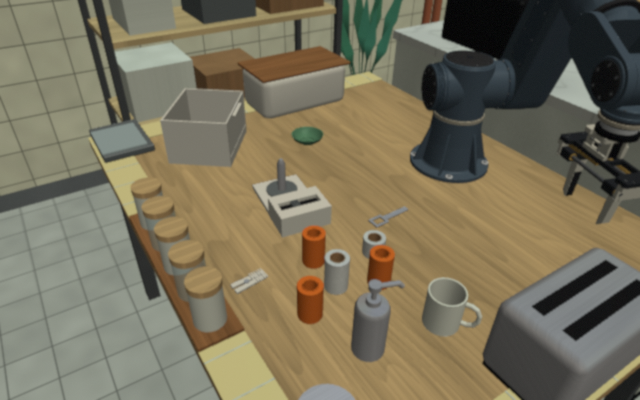

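Top picture: the two white rolls are at (253,174) and (273,230), the orange look-alikes at (238,138), (291,173) and (238,210). The dispenser's spindle is near (402,198) and its slot near (352,194). The scene view shows white rolls at (337,272) (tall) and (374,243) (short). I expect the tall one to be top (253,174), and will check this by depth and an enlarged crop.

```bash
python3 - <<'E'
from h import *
z=np.load("top.npz"); im,w=z["im"],z["w"]
for n,(u,v) in dict(rA=(253,174),rB=(273,230),o1=(238,138),o2=(291,173),o3=(238,210)).items():
    P=w[v-20:v+21,u-20:u+21].reshape(-1,3); P=P[~np.isnan(P[:,0])]
    h=np.percentile(P[P[:,2]>0.03][:,2],90); T=P[abs(P[:,2]-h)<0.008]
    c,r=cv2.minEnclosingCircle(T[:,:2].astype(np.float32)); print(n,"top z",round(h,3),"c",np.round(c,3),"r",round(r,3),len(T))
P=w[160:232,325:428].reshape(-1,3); I=im[160:232,325:428].reshape(-1,3)
for lo,hi,n in((.052,.068,"console"),(.014,.026,"seat"),(.002,.013,"base"),(.085,.14,"spindle")):
    T=P[(P[:,2]>lo)&(P[:,2]<hi)]
    if len(T)>5: print(n,len(T),T.mean(0).round(4),cv2.minAreaRect(T[:,:2].astype(np.float32)), T[:,2].max())
s=np.load("scene.npz"); 
big=np.hstack([cv2.resize(im[120:250,220:350],(390,390)),cv2.resize(s["im"][215:345,285:415],(390,390))]); save("pics/crop.png",big)
print(w[150:250,260:310][...,2][~np.isnan(w[150:250,260:310][...,2])].min())
E
```

```text
rA top z 0.092 c [0.617 0.26 ] r 0.028 269
rB top z 0.053 c [0.474 0.214] r 0.028 253
o1 top z 0.092 c [0.711 0.3  ] r 0.029 270
o2 top z 0.092 c [0.617 0.163] r 0.028 280
o3 top z 0.092 c [0.524 0.3  ] r 0.028 278
console 1704 [0.563  0.0053 0.06  ] ((0.5580118298530579, -0.03523863106966019), (0.18278540670871735, 0.140786811709404), 82.3486328125) 0.06797630908546504
seat 2189 [ 0.546  -0.1137  0.0182] ((0.5527108907699585, -0.06754746288061142), (0.2313787192106247, 0.1400069296360016), 82.86653900146484) 0.025931294652972614
base 831 [ 0.5672 -0.0737  0.0055] ((0.5641202330589294, -0.06191582977771759), (0.2773674428462982, 0.1946207731962204), 89.2269287109375) 0.012985212436869231
spindle 84 [ 0.5442 -0.1207  0.1086] ((0.5455458164215088, -0.12233976274728775), (0.02128305658698082, 0.023009484633803368), 44.34110641479492) 0.1218121945959807
-0.009045140023072884
```

View pics/crop.png

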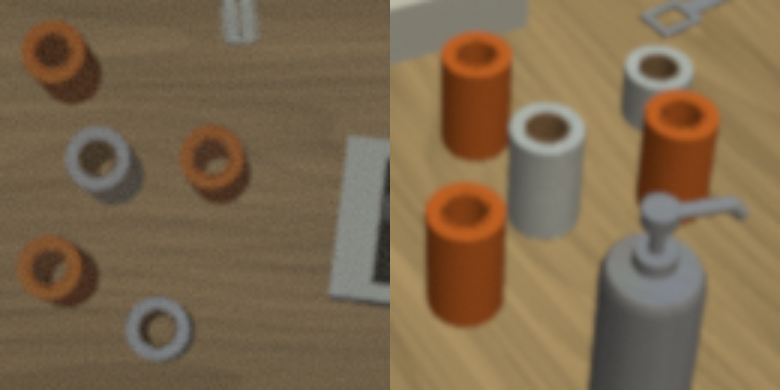

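The crop confirms it: the grey-white roll at top (253,174) has its top at z=0.092, so it is the tall one. The other white roll's top is at 0.053, and the three tall orange ones are look-alikes. I'll move above it, with the finger opening narrowed.

Emit:
apply_moves --increments '[80, -1, -0.2, -0.4, 0, 0, 0, 80, -2.2, -0.45, -0.75, 0, 0, 0, 80, -3.4, -0.7, -0.75, 0, 0, 0, 80, -4.6, -0.95, -0.75, 0, 0, 0, 80, -5.8, -1.2, -0.75, 0, 0, 0, 80, -7, -1.4, -0.75, 0, 0, 0, 80, -8.2, -1.65, -0.75, 0, 0, 0, 80, -9.4, -1.9, -0.75, 0, 0, 0, 80, -10.5, -2.1, -0.75, 0, 0, 0, 80, -11.4, -2.3, -0.75, 0, 0, 0, 80, -12, -2.44, -0.75, 0, 0, 0, 80, -12.25, -2.44, -0.75, 0, 0, 0]'

```text
time: 1.3
eef_pos: [0.6138, 0.2622, 0.2479]
orientation: [0.17, 0.986, -0.0, -0.0]
force: [-0.0, 0.1, -0.5]
gripper_width: 0.074
finger_force: 0.0
```

```bash
python3 - <<'E'
from h import *
s=robot.read_state(); print(s["eef_pos"],s["orientation"],s["joint_pos"])
m=camera_model("wrist"); c=np.linalg.inv(m["view"]); print(c.round(3),m["fovy"])
im,d,w=cloud("wrist"); np.savez("w1",im=im,w=w); save("pics/w1.png",im)
P=w.reshape(-1,3); I=im.reshape(-1,3).astype(int)
k=(abs(P[:,0]-.617)<.045)&(abs(P[:,1]-.26)<.045)&(abs(P[:,2]-.09)<.008)
T=P[k]
if len(T):
    print(len(T),np.median(T[:,2]),cv2.minEnclosingCircle(T[:,:2].astype(np.float32)),T.mean(0))
E
```

```text
[0.61381078 0.26218493 0.24786666] [ 1.69632108e-01  9.85507344e-01 -3.10127818e-04 -3.55372896e-04] [ 3.34044019e-01  5.45308373e-01  1.28069390e+00 -2.06054398e-04
  1.31651240e+00 -8.95787635e-01]
[[ 0.333 -0.914 -0.232  0.55 ]
 [ 0.943  0.322  0.082  0.286]
 [-0.001 -0.246  0.969  0.414]
 [ 0.     0.     0.     1.   ]] 68.27366602801841
1390 0.08966052372388644 ((0.6169580221176147, 0.2640584111213684), 0.027879174798727036) [0.6161659  0.26420881 0.08942787]
```

View pics/w1.png

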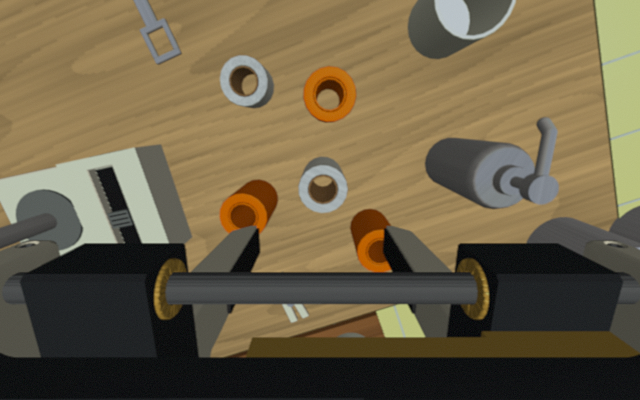

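The wrist picture shows the tall white roll at (322,185) between the fingers, the switch in its slot near (120,220) and the spindle at (40,225). I'll descend and grasp.

Emit:
apply_moves --increments '[80, -0.055, 0.07, 0.6, 0, 0, 0, 80, -0.055, 0.07, 1.5, 0, 0, 0, 80, -0.055, 0.07, 2.4, 0, 0, 0, 80, -0.055, 0.07, 3.3, 0, 0, 0, 80, -0.055, 0.07, 4.1, 0, 0, 0, 80, -0.055, 0.07, 4.7, 0, 0, 0, 80, -0.055, 0.07, 4.95, 0, 0, 0, 80, -0.055, 0.07, 4.95, 0, 0, 0, 40, -0.055, 0.07, 4.95, 0, 0, 0, 40, -0.055, 0.07, 4.95, 0, 0, 0, 40, -0.055, 0.07, 4.95, 0, 0, 0, 40, -0.055, 0.07, 4.95, 0, 0, 0]' --force 15

```text
time: 2.55
eef_pos: [0.616, 0.2659, 0.052]
orientation: [0.169, 0.986, 0.0, 0.001]
force: [-1.3, 0.7, 6.0]
gripper_width: 0.0561
finger_force: 15.0
```

Emit:
apply_moves --increments '[40, 0, 0, 0, 0, 0, 0, 40, 0, 0, -0.3, 0, 0, 0, 40, 0, 0, -1, 0, 0, 0, 40, 0, 0, -1.8, 0, 0, 0, 40, 0, 0, -2.6, 0, 0, 0, 40, 0, 0, -3.4, 0, 0, 0, 40, 0, 0, -4, 0, 0, 0, 40, 0, 0, -4.3, 0, 0, 0, 40, 0, 0, -4.3, 0, 0, 0]'

```text
time: 3.45
eef_pos: [0.616, 0.2659, 0.2244]
orientation: [0.169, 0.986, 0.001, 0.001]
force: [1.2, -0.8, -1.4]
gripper_width: 0.0562
finger_force: 15.0
```

Emit:
apply_moves --increments '[40, -0.05, -0.5, 0, 0, 0, 0, 40, -0.1, -1.4, 0, 0, 0, 0, 40, -0.2, -2.4, 0, 0, 0, 0, 40, -0.3, -3.4, 0, 0, 0, 0, 40, -0.4, -4.4, 0, 0, 0, 0, 40, -0.5, -5.4, 0, 0, 0, 0, 40, -0.57, -6.3, 0, 0, 0, 0, 40, -0.57, -6.8, 0, 0, 0, 0, 40, -0.57, -6.95, 0, 0, 0, 0, 40, -0.57, -6.95, 0, 0, 0, 0]'

```text
time: 4.45
eef_pos: [0.5442, -0.0043, 0.2218]
orientation: [0.169, 0.986, 0.0, -0.001]
force: [0.8, 0.6, -2.1]
gripper_width: 0.0566
finger_force: 15.0
```

```bash
cat > disp.py <<'E'
from h import *
def ana(P,I):
    P=P.reshape(-1,3); I=I.reshape(-1,3).astype(int); k=~np.isnan(P[:,0]); P=P[k]; I=I[k]
    b=(abs(P[:,0]-.555)<.13)&(P[:,1]>-.22)&(P[:,1]<.1)
    P=P[b];I=I[b]
    C=P[(abs(P[:,2]-.06)<.004)]; print("console",len(C),np.median(C[:,2]),cv2.minAreaRect(C[:,:2].astype(np.float32)))
    k=(P[:,1]<-.08)
    for lo in (.07,.09,.105):
        T=P[k&(P[:,2]>lo)&(P[:,2]<lo+.012)&(np.hypot(P[:,0]-.545,P[:,1]+.123)<.03)]
        if len(T)>8:
            f=lambda q: np.hypot(T[:,0]-q[0],T[:,1]-q[1])-.012
            from scipy.optimize import least_squares
            cc=least_squares(f,[.545,-.123],loss="soft_l1",f_scale=.001).x
            print("spindle",lo,len(T),T.mean(0).round(4),cc.round(4))
    T=P[k&(P[:,2]>.112)&(P[:,2]<.13)&(np.hypot(P[:,0]-.545,P[:,1]+.123)<.03)]
    if len(T): print("tip",len(T),T.mean(0), T[T[:,2]>T[:,2].max()-.003].mean(0))
E
python3 - <<'E'
from disp import *
s=robot.read_state(); print(s["eef_pos"],s["force"])
im,d,w=cloud("wrist"); np.savez("w2",im=im,w=w); save("pics/w2.png",im)
print(camera_model("wrist")["view"].round(3))
for n in("top","w1","w2"):
    z=np.load(n+".npz"); print(n); ana(z["w"],z["im"])
E
```

```text
[ 0.54417171 -0.00426722  0.22180345] [ 0.75703432  0.64190236 -2.10679487]
[[ 0.331  0.944  0.    -0.178]
 [-0.915  0.321 -0.245  0.529]
 [-0.232  0.081  0.969 -0.266]
 [ 0.     0.     0.     1.   ]]
top
console 1471 0.06027005208448921 ((0.5586700439453125, -0.03042423725128174), (0.17306706309318542, 0.14076411724090576), 82.3486328125)
spindle 0.105 47 [ 0.5447 -0.1217  0.1101] [ 0.5483 -0.1252]
tip 32 [ 0.54516728 -0.12230869  0.11672762] [ 0.54488977 -0.12228764  0.11968855]
w1
console 6066 0.05974077958046256 ((0.5508921146392822, -0.029003284871578217), (0.1808745115995407, 0.12546326220035553), 82.29315948486328)
spindle 0.07 211 [ 0.5464 -0.1104  0.0762] [ 0.5461 -0.12  ]
spindle 0.09 59 [ 0.5507 -0.1099  0.0925] [ 0.5554 -0.0993]
w2
console 4758 0.05980546005141077 ((0.5477604866027832, -0.031683892011642456), (0.1854054480791092, 0.1209925189614296), 82.26702880859375)
spindle 0.07 94 [ 0.542  -0.1112  0.076 ] [ 0.5459 -0.12  ]
spindle 0.09 115 [ 0.5416 -0.1114  0.0961] [ 0.5459 -0.1199]
spindle 0.105 276 [ 0.5436 -0.1152  0.1104] [ 0.5477 -0.1235]
tip 181 [ 0.54456216 -0.11757798  0.11623215] [ 0.54526617 -0.11928006  0.11860085]
```

View pics/w2.png

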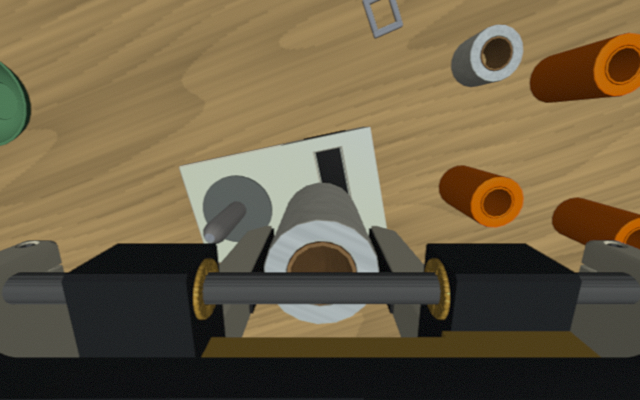

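The wrist picture shows the roll held upright between the fingers at (320,285), the spindle tip near (215,235) and the free slot at (330,170). I'll fit the held roll's axis and compare it with the spindle in the same camera.

```bash
python3 - <<'E'
from disp import *
from scipy.optimize import least_squares
z=np.load("w2.npz"); P=z["w"].reshape(-1,3); P=P[~np.isnan(P[:,0])]
c0=np.array([.5442,-.0043])
for lo in (.18,.20,.22,.235,.245):
    T=P[(abs(P[:,2]-lo-.005)<.005)&(np.hypot(*(P[:,:2]-c0).T)<.034)&(np.hypot(*(P[:,:2]-c0).T)>.02)]
    if len(T)<20: print(lo,len(T)); continue
    q=least_squares(lambda q:np.hypot(T[:,0]-q[0],T[:,1]-q[1])-.028,c0,loss="soft_l1",f_scale=.001).x
    print(lo,len(T),q.round(4))
T=P[(P[:,2]>.25)&(P[:,2]<.27)&(np.hypot(*(P[:,:2]-c0).T)<.04)]
print(len(T),np.median(T,0),cv2.minEnclosingCircle(T[:,:2].astype(np.float32)) if len(T) else 0)
E
```

```text
0.18 179 [ 0.5466 -0.004 ]
0.2 237 [ 0.5467 -0.004 ]
0.22 452 [ 0.5465 -0.0041]
0.235 631 [ 0.5465 -0.0042]
0.245 784 [ 0.5466 -0.0042]
6375 [ 0.53334053 -0.00192973  0.25944874] ((0.5364447832107544, -0.0015821728156879544), 0.03897421807050705)
```

Emit:
apply_moves --increments '[40, -0.1, -0.3, 0, 0, 0, 0, 40, -0.35, -1, 0, 0, 0, 0, 40, -0.6, -1.75, 0, 0, 0, 0, 40, -0.8, -2.35, 0, 0, 0, 0, 40, -0.945, -2.7, 0, 0, 0, 0, 40, -0.945, -2.74, 0, 0, 0, 0, 40, -0.945, -2.74, 0, 0, 0, 0, 40, -0.945, -2.74, 0, 0, 0, 0]'

```text
time: 5.3
eef_pos: [0.5439, -0.1189, 0.2226]
orientation: [0.168, 0.986, 0.0, -0.0]
force: [0.2, -1.4, -1.0]
gripper_width: 0.0564
finger_force: 15.0
```

```bash
python3 - <<'E'
from h import *
s=robot.read_state(); p=s["eef_pos"]; print(p,s["force"])
d=np.array([.5435,-.1202])-p[:2]; print("correction units dx,dy",(d@[-.943,.332]/.04).round(3),(d@[.332,.943]/.04).round(3))
E
```

```text
[ 0.54386995 -0.11894604  0.22259487] [ 0.18754476 -1.38465675 -1.01550658]
correction units dx,dy -0.002 -0.033
```

Emit:
apply_moves --increments '[40, 0, -0.02, 0.3, 0, 0, 0, 40, 0, -0.02, 0.7, 0, 0, 0, 40, 0, -0.02, 1.1, 0, 0, 0, 40, 0, -0.02, 1.3, 0, 0, 0, 40, 0, -0.02, 1.5, 0, 0, 0, 40, 0, -0.02, 1.7, 0, 0, 0, 40, 0, -0.02, 1.9, 0, 0, 0, 40, 0, -0.02, 1.9, 0, 0, 0]'

```text
time: 6.1
eef_pos: [0.5431, -0.1206, 0.1456]
orientation: [0.169, 0.986, 0.0, -0.001]
force: [-0.2, -0.2, -1.1]
gripper_width: 0.0558
finger_force: 15.0
```

No side load so far, and the roll is below the spindle's tip. I'll go on down to about 2 mm above the seat.

Emit:
apply_moves --increments '[40, 0, 0, 0.2, 0, 0, 0, 40, 0, 0, 0.4, 0, 0, 0, 40, 0, 0, 0.6, 0, 0, 0, 40, 0, 0, 0.8, 0, 0, 0, 40, 0, 0, 1.0, 0, 0, 0, 40, 0, 0, 1.2, 0, 0, 0, 40, 0, 0, 1.4, 0, 0, 0, 40, 0, 0, 1.6, 0, 0, 0, 40, 0, 0, 1.7, 0, 0, 0, 40, 0, 0, 1.75, 0, 0, 0, 40, 0, 0, 1.77, 0, 0, 0]'

```text
time: 7.2
eef_pos: [0.5436, -0.1207, 0.0758]
orientation: [0.169, 0.986, -0.0, 0.0]
force: [0.4, 0.4, -1.6]
gripper_width: 0.0563
finger_force: 15.0
```

Emit:
apply_moves --increments '[40, 0, 0, 0.04, 0, 0, 0, 40, 0, 0, 0.08, 0, 0, 0, 40, 0, 0, 0.11, 0, 0, 0, 40, 0, 0, 0.11, 0, 0, 0]'

```text
time: 7.6
eef_pos: [0.5437, -0.1208, 0.072]
orientation: [0.169, 0.986, -0.0, 0.0]
force: [-0.9, 1.0, 4.5]
gripper_width: 0.0561
finger_force: 15.0
```

The upward force shows the roll touching the seat. I'll release and retreat upward.

Emit:
apply_moves --increments '[80, 0, 0, 0, 0, 0, 0, 80, 0, 0, 0, 0, 0, 0, 80, 0, 0, 0, 0, 0, 0, 80, 0, 0, 0, 0, 0, 0, 80, 0, 0, -0.4, 0, 0, 0, 80, 0, 0, -1.2, 0, 0, 0, 80, 0, 0, -2, 0, 0, 0, 80, 0, 0, -2.8, 0, 0, 0, 80, 0, 0, -3.4, 0, 0, 0, 80, 0, 0, -3.6, 0, 0, 0]'

```text
time: 8.6
eef_pos: [0.5444, -0.121, 0.2178]
orientation: [0.169, 0.986, -0.0, 0.002]
force: [-0.6, 0.4, -0.8]
gripper_width: 0.0745
finger_force: 0.0
```

```bash
python3 - <<'E'
from h import *
s=robot.read_state(); print(s["eef_pos"],s["force"],s["joint_pos"].round(2) if hasattr(s["joint_pos"],"round") else s["joint_pos"])
im,d,w=cloud("wrist"); 
P=w.reshape(-1,3); P=P[~np.isnan(P[:,0])]
from scipy.optimize import least_squares
c0=np.array([.546,-.12])
for lo in (.04,.07,.09):
    r=np.hypot(*(P[:,:2]-c0).T)
    T=P[(abs(P[:,2]-lo-.005)<.006)&(r<.035)&(r>.02)]
    if len(T)>20: print(lo,len(T),least_squares(lambda q:np.hypot(T[:,0]-q[0],T[:,1]-q[1])-.028,c0,loss="soft_l1",f_scale=.001).x)
T=P[(abs(P[:,2]-.11)<.008)&(np.hypot(*(P[:,:2]-c0).T)<.035)&(np.hypot(*(P[:,:2]-c0).T)>.017)]
print("rolltop",len(T),np.median(T[:,2]),cv2.minEnclosingCircle(T[:,:2].astype(np.float32)))
s2,ds,ws=cloud("scene"); im2,d2,w2=cloud("top"); np.savez("top2",im=im2,w=w2)
# console & slot from top (initial image) : dark floor
z=np.load("top.npz"); I=z["im"].astype(int); W=z["w"]
b=(abs(W[...,0]-.56)<.09)&(W[...,1]>-.03)&(W[...,1]<.05)&(W[...,2]>.035)&(W[...,2]<.066)
C=W[b]; dk=W[b&(I.sum(2)<120)]
print("top dark",len(dk),cv2.minAreaRect(dk[:,:2].astype(np.float32)),np.median(dk[:,2]))
save("pics/c3.png",np.hstack([cv2.resize(s2[130:250,240:360],(390,390)),cv2.resize(z["im"][155:235,325:405],(390,390),interpolation=cv2.INTER_CUBIC)]))
E
```

```text
[ 0.54441619 -0.12097623  0.21782338] [-0.60701638  0.40718527 -0.79372937] [-0.3   0.36  1.64 -0.    1.14 -1.53]
0.04 49 [ 0.54617603 -0.12023118]
0.07 62 [ 0.54614539 -0.12030885]
0.09 74 [ 0.54613847 -0.12028065]
rolltop 1610 0.10966251887348485 ((0.5457074642181396, -0.12010747939348221), 0.027971506118774414)
top dark 19 ((0.56050044298172, 0.007284625433385372), (0.019453559070825577, 0.09514856338500977), 83.00447082519531) 0.04752217582058349
```

View pics/c3.png

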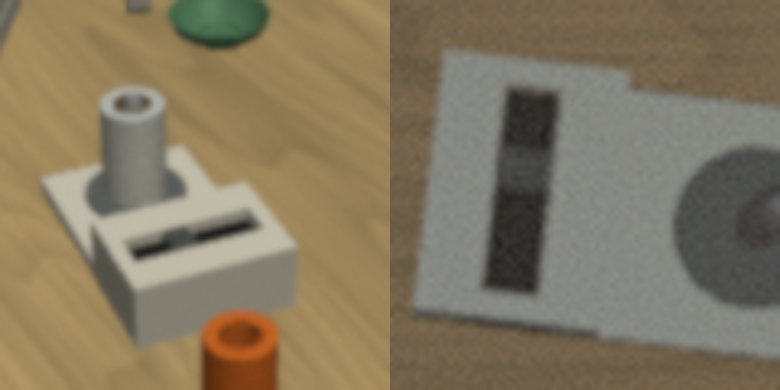

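The crop shows the roll fully down round the spindle: its top is at z=0.110 and its axis lies within about 0.5 mm of the spindle. The slot is clear with its switch near (178,238) in the left crop. I'll turn the shut fingers so that their closing line runs along the slot, and move above its near half.

Emit:
apply_moves --increments '[40, 0.1, 0.3, 0, 0, 0, 1.1, 0, 0.2, 0.6, 0, 0, 0, 2.3, 0, 0.35, 1, 0, 0, 0, 3.5, 0, 0.5, 1.4, 0, 0, 0, 4.7, 0, 0.65, 1.8, 0, 0, 0, 5.9, 0, 0.8, 2.2, 0, 0, 0, 7.1, 0, 1, 2.6, 0.3, 0, 0, 8.3, 0, 1.2, 2.9, 0.8, 0, 0, 9.5, 0, 1.285, 3.08, 1.4, 0, 0, 10.7, 0, 1.285, 3.08, 1.9, 0, 0, 11.9, 0, 1.285, 3.08, 2.2, 0, 0, 13.05, 0, 1.285, 3.08, 2.2, 0, 0, 13.05]'

```text
time: 9.95
eef_pos: [0.5342, 0.0127, 0.1244]
orientation: [0.754, 0.657, -0.002, -0.002]
force: [0.4, -0.4, 0.9]
gripper_width: 0.0002
finger_force: 0.0
```

```bash
cat > sl.py <<'E'
from h import *
from scipy.spatial.transform import Rotation as R
s=robot.read_state(); p=np.array(s["eef_pos"]); M=R.from_quat(s["orientation"]).as_matrix()
ex=np.array([.991,-.1345,0]); ey=np.array([.1345,.991,0]); o=np.array([.5636,.0086,.06])
print(p,s["gripper_width"],s["force"],"toolx",M[:,0].round(3),"tooly",M[:,1].round(3))
print("tcp in slot",((p-o)@ex).round(4),((p-o)@ey).round(4),p[2]-.06)
E
python3 - <<'E'
from sl import *
im,d,w=cloud("wrist"); np.savez("w4",im=im,w=w); save("pics/w4.png",im)
q=w-o; a=q@ex; b=q@ey; z=w[...,2]
fl=(abs(a)<.06)&(abs(b)<.02)&(abs(z-.048)<.003); print("floor",fl.sum(),np.nanpercentile(a[fl],[1,99]),np.nanpercentile(b[fl],[1,99])) if fl.any() else print("none")
C=w[(abs(z-.06)<.003)&(abs(a)<.08)&(abs(b)<.06)]; print(cv2.minAreaRect(C[:,:2].astype(np.float32)))
E
```

```text
[0.534193   0.01270383 0.12439007] 0.00017195202348517768 [ 0.350798   -0.42633169  0.88722665] toolx [ 0.136  0.991 -0.   ] tooly [ 0.991 -0.136 -0.006]
tcp in slot -0.0297 0.0001 0.06439007350096451
floor 3570 [-0.05508092  0.05519792] [-0.0157034   0.01328105]
((0.5640398263931274, 0.0132819302380085), (0.09095395356416702, 0.14065957069396973), 82.12364959716797)
```

View pics/w4.png

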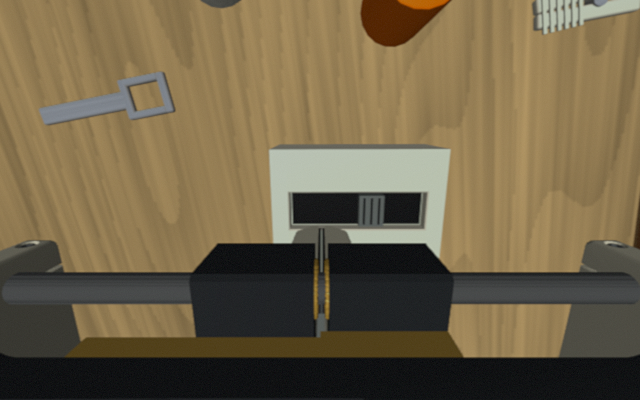

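The wrist picture shows the shut fingers near (322,240) over the slot's robot-side half, and the switch at (371,210). The slot's floor extents match the model. I'll descend 7 mm into the slot.

Emit:
apply_moves --increments '[0, 0, 0.04, 0.4, 0, 0, 0, 0, -0.01, 0.04, 0.9, 0, 0, 0, 0, -0.01, 0.04, 1.3, 0, 0, 0, 0, -0.01, 0.04, 1.45, 0, 0, 0, 0, -0.01, 0.04, 1.6, 0, 0, 0, 0, -0.01, 0.04, 1.7, 0, 0, 0, 0, -0.01, 0.04, 1.78, 0, 0, 0, 0, -0.01, 0.04, 1.78, 0, 0, 0]'

```text
time: 10.8
eef_pos: [0.5376, 0.012, 0.0562]
orientation: [0.753, 0.658, 0.0, 0.0]
force: [0.3, 1.6, 0.1]
gripper_width: 0.0004
finger_force: 0.0
```

Emit:
apply_moves --increments '[0, 0, 0, 0.1, 0, 0, 0, 0, 0, 0.1, 0.1, 0, 0, 0, 0, 0, 0.2, 0.1, 0, 0, 0, 0, 0, 0.3, 0.1, 0, 0, 0, 0, 0, 0.4, 0.1, 0, 0, 0, 0, 0, 0.5, 0.1, 0, 0, 0, 0, 0, 0.6, 0.1, 0, 0, 0, 0, 0, 0.7, 0.1, 0, 0, 0, 0, 0, 0.8, 0.1, 0, 0, 0, 0, 0, 0.85, 0.1, 0, 0, 0, 0, 0, 0.85, 0.1, 0, 0, 0]'

```text
time: 11.9
eef_pos: [0.5717, 0.0073, 0.0523]
orientation: [0.753, 0.658, 0.0, 0.0]
force: [-0.1, 0.3, 1.1]
gripper_width: 0.0003
finger_force: 0.5
```

```bash
python3 sl.py
```

```text
[0.57167183 0.00731841 0.05226365] 0.00030717638417292214 [-0.0943405   0.30595989  1.12800247] toolx [0.134 0.991 0.   ] tooly [ 0.991 -0.134  0.001]
tcp in slot 0.0082 -0.0002 -0.007736351634615488
```

Emit:
apply_moves --increments '[0, 0, 0.05, 0, 0, 0, 0, 0, 0, 0.1, 0, 0, 0, 0, 0, 0, 0.13, 0, 0, 0, 0]'

```text
time: 12.2
eef_pos: [0.5765, 0.0067, 0.0522]
orientation: [0.753, 0.658, -0.0, -0.0]
force: [-2.2, 1.6, 1.5]
gripper_width: 0.0003
finger_force: 1.3
```

```bash
python3 - <<'E'
from sl import *
im,d,w=cloud("wrist"); save("pics/w5.png",im[140:300,200:520])
E
```

```text
[0.57650003 0.00668164 0.0522348 ] 0.00029178554865498947 [-2.1509208   1.56296541  1.4691763 ] toolx [ 0.134  0.991 -0.   ] tooly [ 0.991 -0.134 -0.   ]
tcp in slot 0.013 -0.0002 -0.007765195590687446
```

View pics/w5.png

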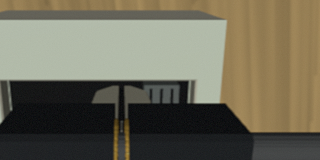

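The crop shows the fingertips at (122,95) pushing the switch at (163,93), with a few mm of travel left before the far end. I'll keep pushing until it meets the stop.

Emit:
apply_moves --increments '[0, 0, 0.04, 0, 0, 0, 0, 0, 0, 0.07, 0, 0, 0, 0]'

```text
time: 12.45
eef_pos: [0.5792, 0.0063, 0.0522]
orientation: [0.753, 0.658, -0.0, -0.0]
force: [-1.5, 0.0, 2.0]
gripper_width: 0.0004
finger_force: 1.3
```

Emit:
apply_moves --increments '[0, 0, 0.03, 0, 0, 0, 0, 0, 0, 0.03, 0, 0, 0, 0]'

```text
time: 12.65
eef_pos: [0.5801, 0.0062, 0.0521]
orientation: [0.753, 0.658, -0.0, -0.0]
force: [-4.1, 1.2, 2.7]
gripper_width: 0.0002
finger_force: 2.4
```

Emit:
apply_moves --increments '[0, 0, 0.03, 0, 0, 0, 0, 0, 0, 0.05, 0, 0, 0, 0, 0, 0, 0.05, 0, 0, 0, 0]'

```text
time: 12.95
eef_pos: [0.5804, 0.0061, 0.052]
orientation: [0.753, 0.658, -0.002, -0.002]
force: [-13.0, 1.5, 8.2]
gripper_width: 0.0004
finger_force: 7.5
```

The push force rose to 13 N with no more motion, so the switch is at its hard stop. I'll back off, rise and check.

Emit:
apply_moves --increments '[0, 0, 0, 0, 0, 0, 0, 0, 0, -0.15, 0, 0, 0, 0, 0, 0, -0.3, 0, 0, 0, 0, 0, 0, -0.3, -0.3, 0, 0, 0, 0, 0, -0.3, -1, 0, 0, 0, 0, 0, -0.3, -1.8, 0, 0, 0, 0, 0, -0.3, -2.3, 0, 0, 0, 0, 0, -0.3, -2.5, 0, 0, 0, 0, 0, -0.3, -2.5, 0, 0, 0]'

```text
time: 13.85
eef_pos: [0.5711, 0.0074, 0.1534]
orientation: [0.753, 0.658, 0.001, 0.001]
force: [-0.1, 0.4, 0.1]
gripper_width: 0.0007
finger_force: 0.0
```

```bash
python3 - <<'E'
from sl import *
def rep(n):
    im,d,w=cloud(n); q=w-o; a=q@ex; b=q@ey; z=w[...,2]
    k=(abs(a)<.053)&(abs(b)<.009)&(abs(z-.06)<.004); print(n,"switch-height pts in slot",k.sum(),np.percentile(a[k],[3,50,97]) if k.any() else "")
    r=np.hypot(w[...,0]-.546,w[...,1]+.12); t=(r<.026)&(r>.017)&(abs(z-.11)<.01)
    print("roll top",t.sum(),np.median(z[t]) if t.any() else "")
rep("wrist"); rep("top"); print(robot.read_state()["time"])
E
```

```text
[0.57107764 0.00742297 0.1534349 ] 0.0007184107123043536 [-0.07813952  0.4177107   0.07601867] toolx [0.134 0.991 0.   ] tooly [ 0.991 -0.134  0.002]
tcp in slot 0.0076 -0.0002 0.09343489521970069
wrist switch-height pts in slot 433 [0.02985091 0.0395655  0.04910636]
roll top 0 
top switch-height pts in slot 0 
roll top 137 0.11002841300989097
13.95
```

The switch now spans 0.030–0.049 m with its centre at 0.0396 m, so it has travelled to about 0.030. The roll's top is at 0.110, so it is still seated.

```bash
python3 -c "
from plant import robot; print(robot.close_job())"
```

```text
the job is handed in; nothing more can be done
None
```

The taller roll is seated on the spindle and released, the switch is at its far end by the last wrist measurement, and the job was handed in at about 14 s; the hand-in call returned no verdict.

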